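Hold the bread bin's lid half open

ROBOT

A 6-joint arm with a two-finger parallel gripper is mounted at the origin on the work surface. World frame = base frame: x ahead of the robot, y to its left, z up, the work surface at z = 0. Lengths are in m, angles in degrees, forces in N, time in s.
With the tool pointing down it reaches from about 0.25 to 0.725 m from the base axis. Payload 9.7 kg.
Tool frame: the origin (TCP) lies midway between the tips of the shut fingers; the grasp point (between the pads) lies 19 mm behind it (grip_point_offset is the distance from the TCP to the grasp point, in m); y points along the fingers, z is the direction in which the jaws open and shut, and the axes are right-handed (so a half turn about y gives the same grasp; the last joint's range is limited). The gripper opens to 85 mm and grips with 20 to 120 N. Pads are 22 mm wide; open, the fingers measure 114 mm over their backs; the gripper's body (76 mm by 85 mm) begins 54 mm behind the grasp point. The pads swing forward as they close: fully open they stand 13 mm farther back than shut.
Start: joints at [-67.093, 4.979, 10.078, 95.1, 0, 90], TCP at [0.214, -0.507, 0.231] pointing down, gripper open.
Joint ranges: [-179.16, 179.16], [-48.56, 103.87], [-65.8, 70.77], [-126.05, 130.52], [-82.76, 87.17], [-180, 180]. Speed limits (degrees/s): [127.2, 127.2, 147.25, 180, 180, 180].

INTERFACE

Orientations are given as [roll, pitch, yaw] about the fixed x, y, z axes, in that order (R = Rz(yaw) Ry(pitch) Rx(roll)).
In Python, from workcell import get_obs, camera, job_done, grip_point_offset gives the robot as it stands.
- The arm moves only by the tool move_arm, never from a script. Its argument "deltas" is a list that holds one entry, the list of rows, each a list of 4 numbers: the shift along the tool's x, y, z in m, then the turn about the tool's y in degrees. A call has 1 to 5 rows; each row is the pose to reach, as a shift and turn from the pose commanded when the call began, along the tool's axes at that moment; what a row does not reach only later rows make up. A row lasts 1/10 s, in which the tool goes at most 50 mm and 8.59 degrees, less where a joint would pass 70% of its speed; a pose out of reach is approached as far as the arm can. A call with a gripper value outside its range is refused whole. "claw" is the finger opening in m, from 0 to 0.0854, set as the call begins (left out, the last holds). The fingers move at their own pace and stop on an object; "newtons" is the grip in N (left out, the last holds). Time passes only in rows, so rows that repeat a pose let the fingers close. It gives the time, the measured TCP pose, the force and the opening at its end, in the units of the state.
- get_obs(): the state, without advancing time (a new reading comes with each control period).
- camera(name): name is "side" or "top"; returns a dict with "color" (420x560x3 uint8, blue, green, red), "range_z" (420x560 float32, m along the optical axis (not along the pixel's ray), 0 where there is no reading), "fx", "fy", "cx", "cy" (pixels), "k1" (the pictures are not rectified: a ray, as slopes to the right and down, at radius r is drawn at 1 + k1 r^2 times it, then the intrinsics apply), "T" (4x4, takes a point from camera to world coordinates). Camera axes: x right, y down, z forward; pixel columns grow to the right and rows downward; lengths in m; the calibration is good to about 2 mm. A picture is of the moment at which its call begins.
- job_done(): hands the job in, once; it reports no verdict.
The state is a dict: "time": time; "q": joint angles; "qd": joint speeds; "joint_efforts": joint torques, N m; "ee_pos": TCP position; "tcp_rot": TCP orientation; "wrist_force": force on the tool from outside, world axes, zero at the start; "torque": the same for the moment, N m; "opening": finger opening in m.
Only numpy, scipy, OpenCV 4.12 (cv2) and the standard library are available. Lean on these libraries where they do the work, as an engineer would, in place of code of your own. Each camera call takes 0.05 s, during which the arm holds its last target. There are 200 camera calls.

TASK

I want to put rolls into the bread bin, but the oil bottle is standing on its lid. First lay the bottle on its side in the wooden bottle rest, its straight body centred over the two notched supports, and let go of it; only then raise the lid by its bar handle to 45 degrees and keep holding it there: the lid falls shut by itself, so finish while still holding the handle. Leave everything else on the counter where it is.

Things in the scene. Friction and masses are not known exactly. Their poses are not given: they have to be found in the camera images.
- bottle: Closed amber glass oil bottle standing upright on the bin's lid. Round straight body 46 mm in diameter and 120 mm tall from the underside, then a shoulder and a thin neck with a black cap; 170 mm tall overall, about 0.25 kg. Origin at the centre of its underside, z axis along the bottle towards the cap.
- bottle_mid (a point): Point on the bottle's axis at the middle of its straight body, 60 mm above its underside.
- rest: Dark wooden bottle rest fixed to the counter: base plate 120 mm long (its y axis), 60 wide, 12 thick, with two V-notched supports 10 mm thick, centred 38 mm either side of the middle along y (66 mm gap for fingers); notch bottom 27 mm, arm tips 49 mm above the counter, 54 mm over both arms. The bottle lies along y, cap to either end. Origin: centre of underside.
- rest_axis (a point): Middle of the rest, 60 mm above the counter: where the bottle's point bottle_mid comes to lie when it is laid in the notches. Axes as those of the rest (y along the lying bottle).
- bin: White bread bin fixed to the counter, 220 mm deep (x), 240 wide (y), 120 high without its lid. Origin at the centre of its underside, its x axis points from the handle side to the hinge side. Its pale wooden lid, 10 mm thick, lies on top (lid's top at 130 mm).
- bin_lid (a joint): Angle of the bin's lid, rad: 0 closed, growing as its handle side rises; stop at 1.25. It swings freely (0.3 to 0.65 kg with its handle) and falls shut from every angle. 45 degrees is 0.785.
- lid_hinge (a point): Middle of the lid's hinge line, which runs along the bin's y axis at the far upper edge of the bin (110 mm from the bin's middle along its x axis, 120 mm above the counter).
- handle_mid (a point): Middle of the lid's steel bar handle (round, 12 mm in diameter, 110 long along the bin's y axis, on two posts near its ends, 90 mm free between them), 40 mm above the lid's top surface; lid closed, it is 190 mm from the hinge line towards the handle side and 50 mm higher than the hinge line. The bar can turn in the grip as the lid rises.
- wok: Bystander: hammered steel wok, 260 mm across, 70 high, long wooden handle. Origin at the centre of its underside.
- board: Bystander: round bamboo board, 260 mm across, 16 thick. Origin at the centre of its underside.
- plate: Bystander: white melamine plate, 200 mm across, 18 high, lying on the round board. Origin at the centre of its underside.
- pot_lid: Bystander: loose stainless pot lid, 180 mm across, 46 high with its knob. Origin at the centre of its underside.
- spatula: Bystander: orange silicone spatula, 280 mm long along its x axis, lying on the counter between the robot and the shaker.
- shaker: Bystander: white salt shaker with a steel cap, 36 mm across, 67 tall, standing between the bin and the rest. Origin at the centre of its underside.
- ramekin: Bystander: small white ramekin, 70 mm across, 40 high. Origin at the centre of its underside.
Things that resemble listed ones, but are neither listed nor needed, are in the scene too. What is shaped like the rest but pink or turquoise is not meant.

How it is judged (in metres and radians):
On the way, in this order (a step that is already met when the one before it is completed fails the run):
1. the bottle lies in the rest, released (angle between the z axis of bottle and the y axis of rest, either way round below 0.2 rad and y of bottle_mid in the frame of rest_axis between -0.02 and 0.02 m and x of bottle_mid in the frame of rest_axis between -0.008 and 0.008 m and z of bottle_mid in the frame of rest_axis between -0.008 and 0.008 m and contact force between bottle and the fingers below 0.05 N and linear speed of bottle below 0.03 m/s), for 0.2 s.
2. the lid is held at 45 degrees by its handle (value of joint bin_lid between 0.68 and 0.89 rad and velocity of joint bin_lid between -0.05 and 0.05 rad/s and contact force between bin and the fingers above 0.5 N and distance between the grasp point and handle_mid below 0.07 m and contact force between bottle and bin below 0.05 N), for 0.2 s.
At the end, for the whole second after the job is handed in: Bottle released, still, in the rest: within 0.2 rad of its line, body middle within 20 mm lengthwise, 8 mm across and in height, clear of the bin. Lid still (under 0.05 rad/s) at 0.68 to 0.89 rad (39 to 51 deg), fingers bearing on it (over 0.5 N) within 70 mm of the handle's middle (all of step 1 and all of step 2); the arm keeps its last pose, push and grip.
It fails at once if a bystander is moved by more than 30 mm (distance of any of wok, board, plate, pot_lid, spatula, shaker, ramekin from where it was at the start of the episode above 0.03 m).
It fails at once if the lid is raised past 0.15 rad before the bottle is in the rest (value of joint bin_lid above 0.15 rad and distance between bottle_mid and rest_axis above 0.03 m).
It also fails if it takes over 51 s, if anything falls off the work surface, if the arm or the gripper's body presses on something with over 40 N, if the wrist force passes 120 N, or if a joint passes its speed limit or range.

## Working session

There is one attempt and no reset: what is moved stays moved. The work goes in short steps, Python scripts to look and compute and a tool call to move; the robot and the scene stay as the last step left them, time stands still between calls to the robot, and variables do not carry over. Pictures are saved under pics/ and viewed, about 8 in all and at most 12, crops included, and the job is handed in when it is done.

Besides the shell and the picture viewer there is one more tool, called after ">>>" as a command line: name --argument value ..., lists and objects as JSON in quotes. move_arm: Moves the arm, as the interface text tells. Its arguments: {"type":"object","properties":{"deltas":{"type":"array"},"claw":{"type":"number"},"newtons":{"type":"number"}},"required":["deltas"]}

```bash
ls; mkdir -p pics; cat > h.py <<'E'
import numpy as np, cv2
from workcell import get_obs, camera, job_done, grip_point_offset
from scipy.spatial.transform import Rotation as R
def save(n):
    c=camera(n); np.savez('pics/%s.npz'%n,**{k:np.array(v) for k,v in c.items()}); return c
def load(n): 
    d=np.load('pics/%s.npz'%n); return {k:d[k] for k in d}
def pts(c):
    h,w=c['range_z'].shape; v,u=np.mgrid[0:h,0:w].astype(float)
    K=np.array([[c['fx'],0,c['cx']],[0,c['fy'],c['cy']],[0,0,1]],float)
    p=cv2.undistortPoints(np.stack([u.ravel(),v.ravel()],1)[:,None],K,np.array([float(c['k1']),0,0,0]))[:,0]
    z=c['range_z'].ravel(); P=np.c_[p*z[:,None],z,np.ones_like(z)]@c['T'].T
    P=P[:,:3].reshape(h,w,3); P[c['range_z']==0]=np.nan; return P
E
python3 - <<'E'
from h import *
o=get_obs(); print(o); print(grip_point_offset)
for n in('side','top'):
    c=save(n); cv2.imwrite(f'pics/{n}0.png',cv2.resize(c['color'],(800,600),interpolation=cv2.INTER_CUBIC)); print(c['T'],c['fx'],c['k1'])
E
```

```text
pics
{'time': 0.0, 'q': array([-6.70923958e+01,  5.01207534e+00,  1.00340626e+01,  9.50981172e+01,
       -2.90305987e-04,  8.99995619e+01]), 'qd': array([-0.02008509,  0.03895811, -0.06003269, -0.11569087, -0.06685105,
       -0.01219807]), 'joint_efforts': array([ 1.53501340e-03, -5.20387495e+01,  4.64803290e+01,  1.62688340e-02,
        9.15648366e-05,  8.68364282e-06]), 'ee_pos': array([ 0.21399853, -0.50642167,  0.23057019]), 'tcp_rot': array([-9.00761299e+01, -2.89723598e-04, -1.57091957e+02]), 'wrist_force': array([-0.20011958,  0.93702425,  0.0568299 ]), 'torque': array([0.0097673 , 0.00403454, 0.00140565]), 'opening': 0.08549591826925093}
0.0187
[[ 0.98593778 -0.12683723  0.10880719  0.38166176]
 [-0.16700286 -0.77144035  0.61399497 -1.06027684]
 [ 0.00606083 -0.62353195 -0.78177437  1.44840771]
 [ 0.          0.          0.          1.        ]] 469.0956452929711 -0.07492449552126526
[[-9.11097552e-03 -9.76438059e-01  2.15605442e-01  2.50614517e-01]
 [-9.99957986e-01  8.67935609e-03 -2.94862279e-03 -3.49976491e-03]
 [ 1.00783110e-03 -2.15623249e-01 -9.76476113e-01  1.52026275e+00]
 [ 0.00000000e+00  0.00000000e+00  0.00000000e+00  1.00000000e+00]] 457.8715798811681 -0.14207228794256954
```

View pics/top0.png

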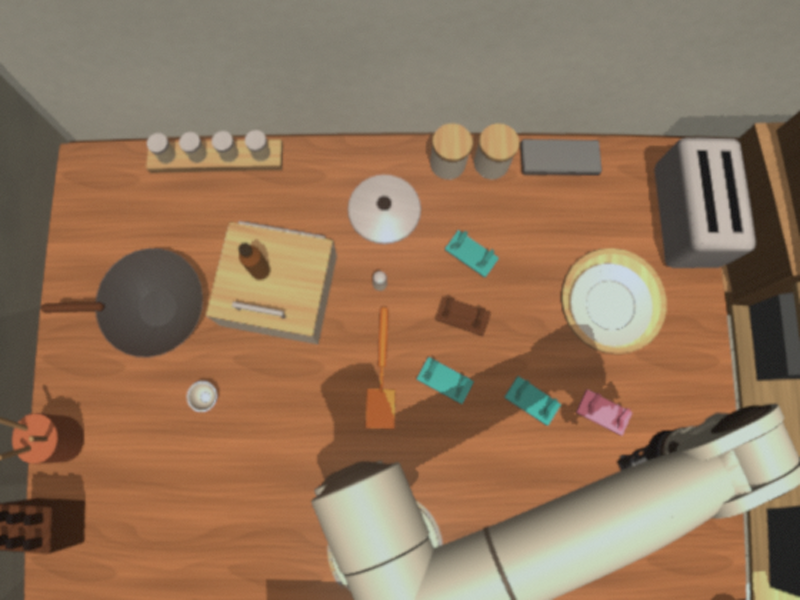

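View pics/side0.png

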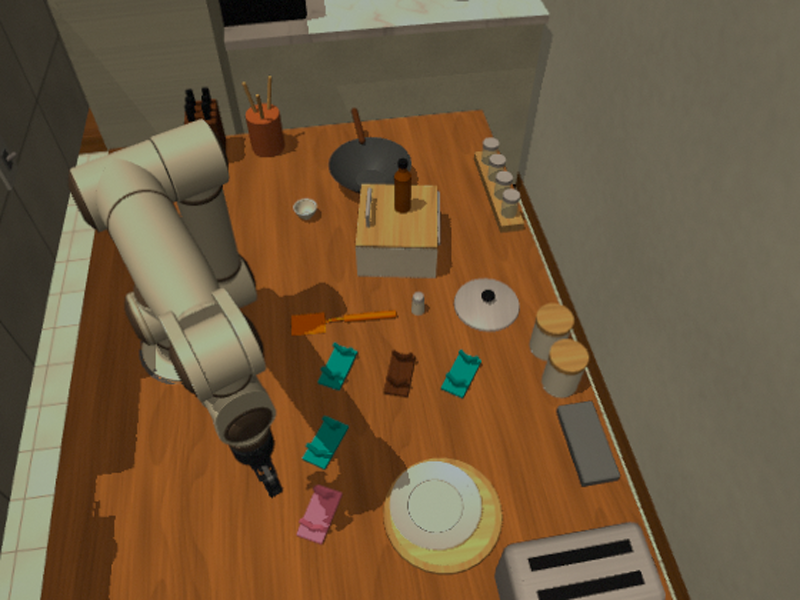

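The top view shows the bottle on the lid (about 255,260), the bar handle (234–285, 308) and the dark rest (463,315), with the shaker (379,279) and the spatula (383,340) between them. The side view agrees. Next I measure them with the depth clouds.

```bash
python3 - <<'E'
from h import *
C={}
for n in('side','top'):
    c=load(n); P=pts(c); s=0.7
    col=c['color'].astype(int)
    if n=='top': regs={'bin':(205,215,340,345),'rest':(430,288,495,340),'shaker':(368,265,392,295),'spat':(360,300,400,435),'ram':(180,375,222,415),'plid':(345,170,425,245)}
    else: regs={'bin':(345,150,450,285),'rest':(380,345,420,400),'shaker':(408,288,430,318),'spat':(285,305,400,340),'ram':(285,195,320,225),'plid':(450,275,525,332)}
    def reg(k): 
        a,b,d,e=[int(x*s) for x in regs[k]]; m=np.zeros(P.shape[:2],bool); m[b:e,a:d]=1; return m
    z=P[...,2]
    m=reg('bin')&(abs(z-.13)<.006); q=P[m]; r=cv2.minAreaRect(q[:,:2].astype(np.float32)); print(n,'lid',m.sum(),r,np.median(q[:,2]))
    lc=np.array(r[0])
    m=reg('bin')&(z>.15)
    q=P[m]; cc=col[m]; d=np.linalg.norm(q[:,:2]-lc,axis=1)<.3; q=q[d];cc=cc[d]
    hd=(z>.15)&reg('bin')&(z<.19)
    # cluster by x via connected comps
    nl,L,st,ce=cv2.connectedComponentsWithStats((reg('bin')&(z>.148)).astype(np.uint8))
    for i in range(1,nl):
        if st[i,4]<15: continue
        q=P[L==i]; print('  comp',ce[i]/s,st[i,4],'mean',q.mean(0).round(4),'min',q.min(0).round(3),'max',q.max(0).round(3), cv2.minAreaRect(q[:,:2].astype(np.float32)), 'zs',np.percentile(q[:,2],[10,50,90,98]).round(3))
    for k,lo in(('rest',.006),('shaker',.02),('ram',.02),('plid',.01),('spat',.003)):
        mm=reg(k)&(z>lo)&(z<.1)
        if k=='rest': mm&=(col.sum(2)<260)
        if k=='spat': mm=reg(k)&(col[...,2]>130)&(col[...,0]<70)&(z>.002)&(z<.1)
        q=P[mm]; r=cv2.minAreaRect(q[:,:2].astype(np.float32)) if len(q)>3 else None
        print('  ',k,mm.sum(),r,q[:,2].max() if len(q) else 0)
    mm=reg('rest')&(z>.034)&(z<.07); print('  resttips',P[mm].round(3)[:40].tolist())
E
```

```text
side lid 1971 ((0.5982380509376526, 0.24231992661952972), (0.24894708395004272, 0.22570809721946716), 78.40872192382812) 0.1290701281289579
  comp [402.07936508 185.3452381 ] 360 mean [0.6112 0.253  0.2254] min [0.59  0.239 0.148] max [0.635 0.282 0.304] ((0.6129568219184875, 0.26012763381004333), (0.042017485946416855, 0.043459005653858185), 79.53959655761719) zs [0.164 0.227 0.289 0.302]
  comp [367.71037182 204.481409  ] 73 mean [0.5166 0.2515 0.1719] min [0.504 0.204 0.15 ] max [0.531 0.319 0.185] ((0.5177479386329651, 0.2608080208301544), (0.11744391918182373, 0.011371619999408722), 78.86898803710938) zs [0.163 0.173 0.178 0.181]
   rest 499 ((0.5271896719932556, -0.19699321687221527), (0.12880949676036835, 0.08520253002643585), 81.45659637451172) 0.05261319735022618
   shaker 98 ((0.6103653907775879, -0.000669620931148529), (0.03310021758079529, 0.031950801610946655), 70.22137451171875) 0.07021310603149411
   ram 118 ((0.34004661440849304, 0.40999269485473633), (0.07151911407709122, 0.06449626386165619), 84.66139221191406) 0.04474961374673425
   plid 872 ((0.7939209342002869, -
[... 2806 characters left out ...]
, 0.047], [0.557, -0.157, 0.048], [0.558, -0.161, 0.041], [0.556, -0.151, 0.038], [0.555, -0.154, 0.039], [0.556, -0.157, 0.039], [0.556, -0.161, 0.039], [0.552, -0.151, 0.038], [0.553, -0.154, 0.037], [0.552, -0.157, 0.041], [0.545, -0.157, 0.038], [0.544, -0.229, 0.044], [0.544, -0.233, 0.043], [0.544, -0.236, 0.044], [0.54, -0.229, 0.048], [0.54, -0.233, 0.044], [0.539, -0.235, 0.048], [0.539, -0.15, 0.039], [0.537, -0.226, 0.043], [0.536, -0.228, 0.048], [0.537, -0.232, 0.045], [0.538, -0.236, 0.039], [0.535, -0.143, 0.04], [0.535, -0.147, 0.041], [0.534, -0.15, 0.045], [0.536, -0.154, 0.034], [0.534, -0.226, 0.041], [0.534, -0.229, 0.042], [0.534, -0.233, 0.041], [0.531, -0.143, 0.046]]
```

```bash
cat >> h.py <<'E'
def go(x,y,z,yaw):
    o=get_obs(); r=R.from_euler('xyz',o['tcp_rot'],degrees=True); d=r.inv().apply(np.array([x,y,z])-o['ee_pos'])
    t=(o['tcp_rot'][2]-yaw+180)%360-180
    print('t',round(o['time'],2),'shift',d.round(4),'len',np.linalg.norm(d).round(3),'turn',round(t,1))
E
```

>>> move_arm --deltas '[[[-0.17, -0.11, -0.14, -43], [-0.17, -0.11, -0.14, -43], [-0.17, -0.11, -0.14, -43], [-0.17, -0.11, -0.14, -43], [-0.17, -0.11, -0.14, -43]]]' --claw 0.0854 --newtons 40

```text
time: 0.6
ee_pos: [0.3165, -0.3097, 0.3422]
tcp_rot: [-90.0, 0.0, -113.8]
wrist_force: [0.9, -1.7, 0.3]
opening: 0.0851
```

```bash
python3 -c "
from h import *
go(.613,.266,.335,-101)"
```

```text
t 0.6 shift [-0.6463  0.0072  0.0392] len 0.648 turn -12.8
```

>>> move_arm --deltas '[[[-0.25, 0.007, 0.015, -12.8], [-0.25, 0.007, 0.015, -12.8], [-0.25, 0.007, 0.015, -12.8], [-0.25, 0.007, 0.015, -12.8], [-0.25, 0.007, 0.015, -12.8]]]'

```text
time: 1.1
ee_pos: [0.4322, -0.0879, 0.3342]
tcp_rot: [-90.0, -0.0, -101.3]
wrist_force: [0.6, -0.6, 0.0]
opening: 0.0855
```

```bash
python3 -c "
from h import *
go(.613,.266,.335,-101)"
```

```text
t 1.1 shift [-0.3825 -0.0008  0.1078] len 0.397 turn -0.3
```

>>> move_arm --deltas '[[[-0.22, 0, 0.06, 0], [-0.22, 0, 0.06, 0], [-0.22, 0, 0.06, 0], [-0.22, 0, 0.06, 0], [-0.22, 0, 0.06, 0]]]'

```text
time: 1.6
ee_pos: [0.5347, 0.1172, 0.3331]
tcp_rot: [-90.1, -0.0, -101.2]
wrist_force: [1.0, -0.2, -0.3]
opening: 0.0851
```

>>> move_arm --deltas '[[[-0.155, 0, 0.045, 0], [-0.155, 0, 0.045, 0], [-0.155, 0, 0.045, 0], [-0.155, 0, 0.045, 0], [-0.155, 0, 0.045, 0]]]'

```text
time: 2.1
ee_pos: [0.609, 0.2592, 0.3314]
tcp_rot: [-90.2, -0.1, -101.2]
wrist_force: [0.4, -0.8, -1.0]
opening: 0.0856
```

```bash
python3 -c "
from h import *
go(.613,.266,.235,-101)
c=save('side'); im=c['color'][60:240,180:360]; cv2.imwrite('pics/s1.png',cv2.resize(im,(600,600),interpolation=cv2.INTER_CUBIC))
c=save('top'); im=c['color'][110:270,110:270]; cv2.imwrite('pics/t1.png',cv2.resize(im,(600,600),interpolation=cv2.INTER_CUBIC))
"
```

```text
t 2.1 shift [-0.0077  0.0964  0.0029] len 0.097 turn -0.2
```

View pics/s1.png

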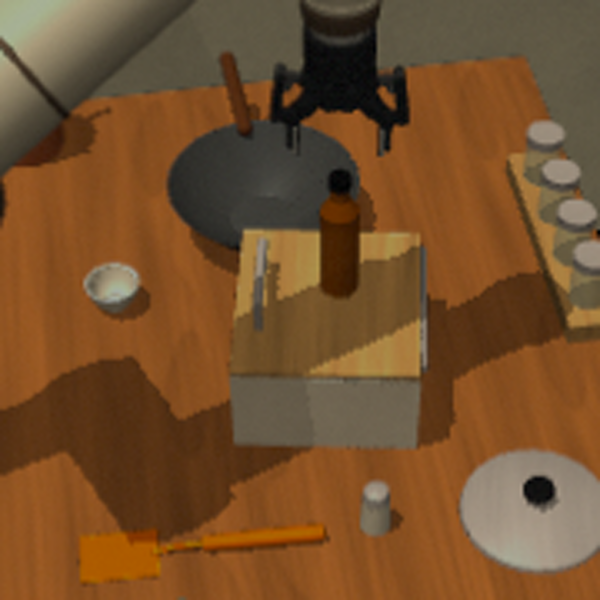

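The side crop shows the open fingertips (297 and 382, 150) centred over the cap (340,180). I descend and grip next.

>>> move_arm --deltas '[[[-0.007, 0.035, 0.003, 0], [-0.007, 0.07, 0.003, 0], [-0.007, 0.099, 0.003, 0], [-0.007, 0.099, 0.003, 0], [-0.007, 0.099, 0.003, 0]]]'

```text
time: 2.7
ee_pos: [0.6122, 0.2622, 0.2373]
tcp_rot: [-89.9, 0.0, -101.4]
wrist_force: [0.3, 0.4, 1.2]
opening: 0.0853
```

>>> move_arm --deltas '[[[0, 0, 0, 0], [0, 0, 0, 0], [0, 0, 0, 0], [0, 0, 0, 0], [0, 0, 0, 0]]]' --claw 0.02 --newtons 40

```text
time: 3.2
ee_pos: [0.6131, 0.2637, 0.2373]
tcp_rot: [-89.9, 0.1, -101.3]
wrist_force: [-0.8, 0.2, 7.3]
opening: 0.0439
```

>>> move_arm --deltas '[[[0, 0, 0, 0], [0, 0, 0, 0], [0, 0, 0, 0]]]'

```text
time: 3.5
ee_pos: [0.6131, 0.2637, 0.2373]
tcp_rot: [-89.9, 0.1, -101.3]
wrist_force: [-1.2, -0.8, 6.0]
opening: 0.0438
```

```bash
python3 -c "
from h import *
o=get_obs();print(o['ee_pos'],o['wrist_force'],o['torque'],o['opening'])
c=save('side'); im=c['color'][60:240,180:360]; cv2.imwrite('pics/s2.png',cv2.resize(im,(600,600),interpolation=cv2.INTER_CUBIC))
"
```

```text
[0.61310208 0.26373848 0.23726933] [-1.15286875 -0.79106963  5.95540082] [-0.00825194  0.06240284  0.00710954] 0.043763650299727785
```

View pics/s2.png

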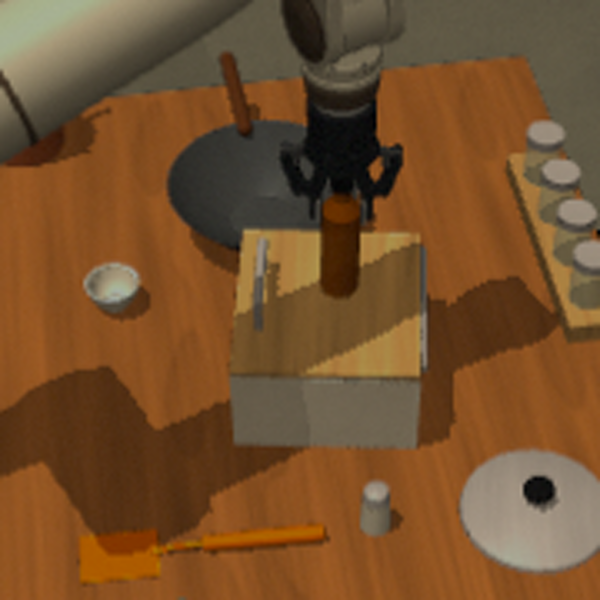

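The side crop shows the fingers on the upper body and shoulder of the bottle (340,205), which still stands upright. An opening of 43.8 mm suggests the pads are on the shoulder, so I reopen, go 6 mm lower and grip again.

>>> move_arm --deltas '[[[0, 0, 0, 0], [0, 0, 0, 0], [0, 0.003, 0, 0], [0, 0.006, 0, 0], [0, 0.006, 0, 0]]]' --claw 0.07

```text
time: 4.05
ee_pos: [0.6125, 0.2633, 0.2284]
tcp_rot: [-90.1, -0.0, -101.3]
wrist_force: [0.7, 0.4, 0.8]
opening: 0.0702
```

>>> move_arm --deltas '[[[0, 0, 0, 0], [0, 0, 0, 0], [0, 0, 0, 0], [0, 0, 0, 0], [0, 0, 0, 0]]]' --claw 0.02 --newtons 40

```text
time: 4.55
ee_pos: [0.6127, 0.2635, 0.2296]
tcp_rot: [-90.0, 0.0, -101.3]
wrist_force: [-1.5, -0.4, 2.4]
opening: 0.0445
```

The grip is now on the body. I tip the bottle over its bottom edge on the lid by moving along the pivot arc in tool +x.

>>> move_arm --deltas '[[[0.01, 0.0, 0, 0], [0.021, -0.001, 0, 0], [0.032, -0.001, 0, 0], [0.042, 0.0, 0, 0], [0.042, 0.0, 0, 0]]]'

```text
time: 5.05
ee_pos: [0.6046, 0.221, 0.2304]
tcp_rot: [-89.9, 0.1, -101.4]
wrist_force: [0.1, 0.9, 5.6]
opening: 0.0444
```

```bash
python3 -c "
from h import *
o=get_obs();print(o['ee_pos'],o['wrist_force'],o['torque'],o['opening'])
c=save('side'); im=c['color'][60:240,180:360]; cv2.imwrite('pics/s3.png',cv2.resize(im,(600,600),interpolation=cv2.INTER_CUBIC))
"
```

```text
[0.60457495 0.22099644 0.23041664] [0.06839738 0.87488521 5.59890714] [ 0.41061846 -0.10240675 -0.02985172] 0.04437545605798331
```

View pics/s3.png

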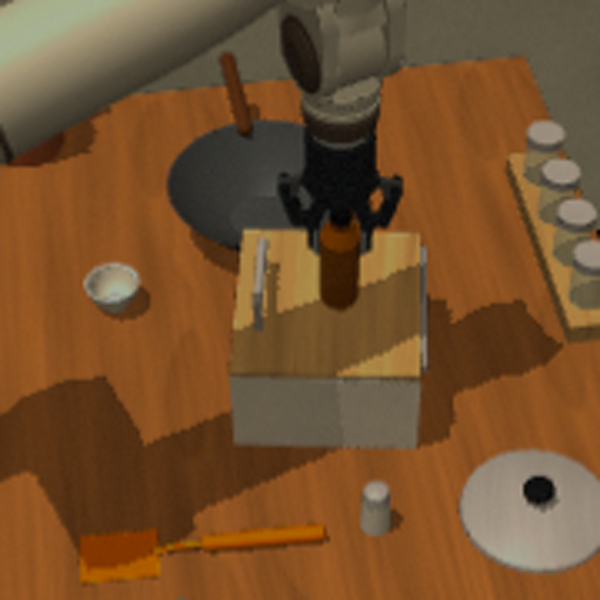

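The side crop shows the cap (342,215) now leaning towards the camera and the bottom edge at (340,305), so the bottle is tilting in the grip. I continue the arc.

>>> move_arm --deltas '[[[0.01, 0.003, 0, 0], [0.02, 0.006, 0, 0], [0.029, 0.009, 0, 0], [0.038, 0.014, 0, 0], [0.047, 0.019, 0, 0]]]'

```text
time: 5.6
ee_pos: [0.596, 0.1741, 0.2148]
tcp_rot: [-89.6, 0.0, -101.4]
wrist_force: [-2.4, -9.8, 24.3]
opening: 0.0441
```

>>> move_arm --deltas '[[[0.008, 0.006, 0, 0], [0.016, 0.013, 0, 0], [0.022, 0.02, 0, 0], [0.022, 0.02, 0, 0]]]'

```text
time: 6.0
ee_pos: [0.5906, 0.1529, 0.19]
tcp_rot: [-90.0, -0.1, -101.4]
wrist_force: [0.6, -1.4, 2.8]
opening: 0.0442
```

```bash
python3 -c "
from h import *
o=get_obs();print(o['ee_pos'],o['wrist_force'],o['torque'],o['opening'])
c=save('side'); im=c['color'][60:240,180:360]; cv2.imwrite('pics/s4.png',cv2.resize(im,(600,600),interpolation=cv2.INTER_CUBIC))
"
```

```text
[0.5906065  0.15289004 0.18995644] [ 0.61313902 -1.38568775  2.83430169] [-0.29131419 -0.09570004 -0.0404198 ] 0.04424363479786159
```

View pics/s4.png

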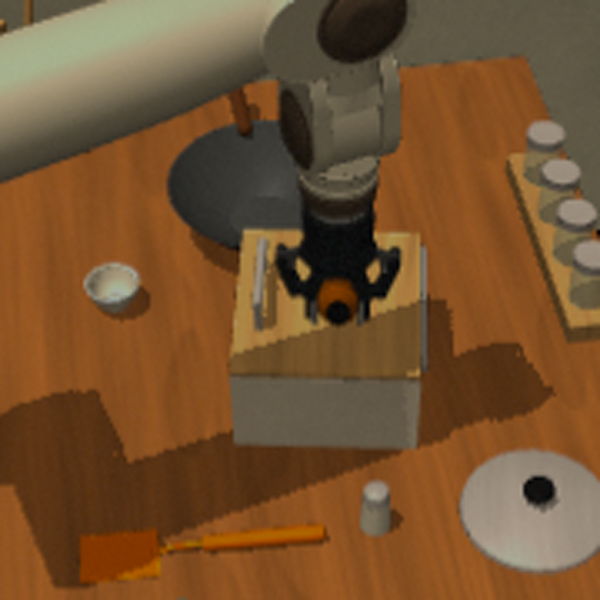

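The side crop shows the bottle pointing towards the camera, cap at (338,313), tilted about 60°. I continue down to nearly horizontal.

>>> move_arm --deltas '[[[0.007, 0.008, 0, 0], [0.013, 0.016, 0, 0], [0.018, 0.025, 0, 0], [0.022, 0.034, 0, 0], [0.025, 0.042, 0, 0]]]'

```text
time: 6.55
ee_pos: [0.5856, 0.1297, 0.147]
tcp_rot: [-90.1, -0.0, -101.3]
wrist_force: [0.4, -1.5, 0.5]
opening: 0.0441
```

>>> move_arm --deltas '[[[0.002, 0.004, 0, 0], [0.003, 0.008, 0, 0], [0.003, 0.008, 0, 0]]]'

```text
time: 6.85
ee_pos: [0.5852, 0.1271, 0.1397]
tcp_rot: [-90.0, -0.0, -101.3]
wrist_force: [-0.9, 0.0, 1.2]
opening: 0.0444
```

>>> move_arm --deltas '[[[0, 0, 0, 0], [0, 0, 0, 0], [0, 0, 0, 0]]]' --newtons 100

```text
time: 7.15
ee_pos: [0.5854, 0.1274, 0.1406]
tcp_rot: [-90.0, 0.0, -101.3]
wrist_force: [-0.4, 0.2, 0.4]
opening: 0.0429
```

>>> move_arm --deltas '[[[0, -0.02, 0, 0], [0, -0.05, 0, 0], [0, -0.08, 0, 0], [0, -0.08, 0, 0]]]'

```text
time: 7.55
ee_pos: [0.5866, 0.1274, 0.2246]
tcp_rot: [-89.7, 0.1, -101.3]
wrist_force: [-0.3, -0.7, -1.4]
opening: 0.0429
```

```bash
python3 -c "
from h import *
o=get_obs();print(o['ee_pos'],o['wrist_force'],o['torque'],o['opening'])
c=save('top'); a=c['color'][90:290,110:310];c=save('side'); im=c['color'][60:240,180:360]; cv2.imwrite('pics/s5.png',np.hstack([cv2.resize(a,(400,400)),cv2.resize(im,(400,400),interpolation=cv2.INTER_CUBIC)]))
for n in('side','top'):
    c=load(n);P=pts(c);col=c['color'].astype(int);z=P[...,2]
    m=(z>.17)&(z<.3)&(abs(P[...,0]-.59)<.1)&(abs(P[...,1]-.12)<.2)&(col[...,2]>2*col[...,0]+15)
    q=P[m]; print(n,m.sum(),q.min(0),q.max(0)); i=np.argsort(q[:,1])[::max(1,len(q)//12)]; print(q[i].round(3).tolist())
"
```

```text
[0.58663291 0.12737112 0.22461013] [-0.26819088 -0.73217271 -1.37096111] [-0.09576518 -0.02879399  0.02595273] 0.04294601967761412
side 149 [0.52696121 0.07231504 0.23403293] [0.63464177 0.15541567 0.29986066]
[[0.586, 0.072, 0.245], [0.577, 0.103, 0.255], [0.592, 0.11, 0.252], [0.625, 0.113, 0.263], [0.572, 0.115, 0.299], [0.597, 0.118, 0.258], [0.601, 0.12, 0.261], [0.58, 0.123, 0.261], [0.606, 0.125, 0.254], [0.588, 0.128, 0.259], [0.596, 0.134, 0.262], [0.601, 0.139, 0.262], [0.595, 0.148, 0.259]]
top 21 [0.58918274 0.23668571 0.2448537 ] [0.6121153  0.24550496 0.25676996]
[[0.589, 0.237, 0.249], [0.592, 0.237, 0.248], [0.596, 0.237, 0.247], [0.594, 0.239, 0.254], [0.6, 0.239, 0.253], [0.603, 0.239, 0.252], [0.606, 0.24, 0.251], [0.598, 0.24, 0.25], [0.593, 0.24, 0.247], [0.608, 0.242, 0.257], [0.605, 0.242, 0.255], [0.592, 0.243, 0.249], [0.598, 0.243, 0.25], [0.612, 0.243, 0.253], [0.601, 0.243, 0.25], [0.604, 0.243, 0.25], [0.596, 0.243, 0.245], [0.602, 0.244, 0.257], [0.6, 0.245, 0.254], [0.597, 0.245, 0.252], [0.595, 0.246, 0.249]]
```

View pics/s5.png

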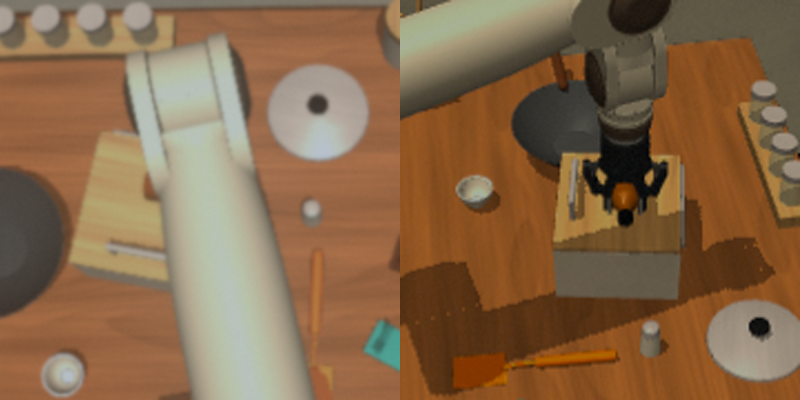

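The crops show the bottle held about level, cap towards −y (side crop 625,215), clear of the lid. I refine the rest pose with one fit before carrying it over.

```bash
python3 -c "
from h import *
for n in('side','top'):
    c=load(n);P=pts(c);z=P[...,2];col=c['color'].astype(int)
    near=(abs(P[...,0]-.531)<.085)&(abs(P[...,1]+.191)<.085)&(col[...,1]<85)&(col[...,2]<130)&(np.hypot(P[...,0]-.531,P[...,1]+.191)<.08)
    for lo,hi in((.006,.06),(.036,.06)):
        q=P[near&(z>lo)&(z<hi)]; print(n,lo,len(q),cv2.minAreaRect(q[:,:2].astype(np.float32)) if len(q)>5 else 0, q.mean(0))
go(.511,-.249,.2,-109)
"
```

```text
side 0.006 489 ((0.5277954339981079, -0.19764156639575958), (0.1386236846446991, 0.06262728571891785), 68.5245361328125) [ 0.52868104 -0.19718349  0.0177061 ]
side 0.036 70 ((0.5288493633270264, -0.19252550601959229), (0.09382928907871246, 0.053018759936094284), 70.86009216308594) [ 0.5280814  -0.19369991  0.04340659]
top 0.006 632 ((0.5305520296096802, -0.18799005448818207), (0.12077683955430984, 0.06413163989782333), 69.15367889404297) [ 0.53089561 -0.18732315  0.01700327]
top 0.036 72 ((0.5315209031105042, -0.1880159080028534), (0.08677763491868973, 0.052175506949424744), 69.28643798828125) [ 0.53239834 -0.19064303  0.04378102]
t 7.65 shift [0.3835 0.0202 0.0006] len 0.384 turn 7.7
```

>>> move_arm --deltas '[[[0.2, 0, 0, 8.6], [0.2, 0, 0, 8.6], [0.2, 0, 0, 8.6], [0.2, 0, 0, 8.6], [0.2, 0, 0, 8.6]]]'

```text
time: 8.15
ee_pos: [0.5444, -0.0739, 0.2186]
tcp_rot: [-90.1, -0.1, -110.2]
wrist_force: [0.8, 0.6, -1.7]
opening: 0.0427
```

```bash
python3 -c "
from h import *
go(.510,-.247,.12,-110)
"
```

```text
t 8.15 shift [0.1741 0.0989 0.0278] len 0.202 turn -0.2
```

>>> move_arm --deltas '[[[0.172, 0.08, 0.027, 0], [0.172, 0.08, 0.027, 0], [0.172, 0.08, 0.027, 0], [0.172, 0.08, 0.027, 0], [0.172, 0.08, 0.027, 0]]]'

```text
time: 8.65
ee_pos: [0.5102, -0.2426, 0.1354]
tcp_rot: [-90.4, -0.0, -110.2]
wrist_force: [-0.6, 0.4, -2.8]
opening: 0.0427
```

>>> move_arm --deltas '[[[0, 0, 0, 0], [0, 0, 0, 0]]]'

```text
time: 8.85
ee_pos: [0.5131, -0.239, 0.14]
tcp_rot: [-90.0, 0.0, -109.9]
wrist_force: [0.1, 0.5, -2.1]
opening: 0.0428
```

```bash
python3 -c "
from h import *
go(.510,-.247,.047,-110)
c=save('side'); im=c['color'][210:330,220:340]; cv2.imwrite('pics/s6.png',cv2.resize(im,(600,600),interpolation=cv2.INTER_CUBIC))
P=pts(c);z=P[...,2];col=c['color'].astype(int)
m=(z>.1)&(z<.22)&(abs(P[...,0]-.52)<.06)&(abs(P[...,1]+.2)<.15)&(col[...,2]>2*col[...,0]+15)
q=P[m]; i=np.argsort(q[:,1])[::max(1,len(q)//14)]; print(len(q),q[i].round(3).tolist())
"
```

```text
t 8.85 shift [ 0.0086  0.093  -0.0001] len 0.093 turn 0.1
150 [[0.505, -0.293, 0.163], [0.512, -0.267, 0.175], [0.516, -0.264, 0.169], [0.501, -0.259, 0.171], [0.524, -0.256, 0.155], [0.514, -0.254, 0.219], [0.515, -0.252, 0.186], [0.518, -0.25, 0.17], [0.509, -0.248, 0.211], [0.549, -0.246, 0.151], [0.496, -0.244, 0.16], [0.516, -0.242, 0.188], [0.494, -0.24, 0.173], [0.501, -0.237, 0.173], [0.502, -0.232, 0.177]]
```

View pics/s6.png

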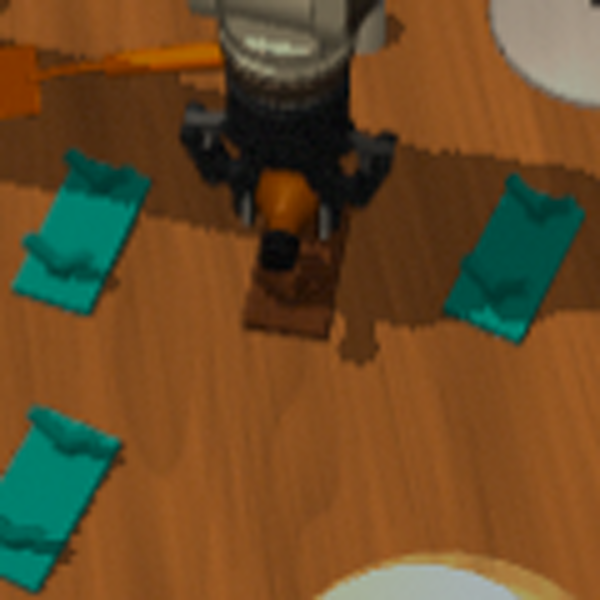

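The crop shows the bottle in line above the dark rest, cap at (280,250) and the rest's front end at (290,330). I lower it slowly.

>>> move_arm --deltas '[[[0.008, 0.03, 0, 0], [0.008, 0.06, 0, 0], [0.008, 0.075, 0, 0], [0.008, 0.082, 0, 0], [0.008, 0.082, 0, 0]]]'

```text
time: 9.4
ee_pos: [0.5103, -0.2468, 0.0582]
tcp_rot: [-90.0, 0.0, -109.9]
wrist_force: [0.4, -0.3, -2.2]
opening: 0.0427
```

>>> move_arm --deltas '[[[0, 0.004, 0, 0], [0, 0.006, 0, 0], [0, 0.008, 0, 0], [0, 0.008, 0, 0]]]' --newtons 40

```text
time: 9.8
ee_pos: [0.5103, -0.2475, 0.0506]
tcp_rot: [-90.0, 0.0, -109.9]
wrist_force: [1.2, -0.1, -1.6]
opening: 0.0433
```

```bash
python3 -c "
from h import *
o=get_obs();print(o['ee_pos'],o['wrist_force'],o['torque'],o['opening'])"
```

```text
[ 0.51031241 -0.24746299  0.05058172] [ 1.18949799 -0.09221258 -1.55490362] [0.08164544 0.03074778 0.00394588] 0.04328082098478142
```

Still hanging free, so I go a few millimetres further until there is contact.

>>> move_arm --deltas '[[[0, 0.002, 0, 0], [0, 0.003, 0, 0], [0, 0.004, 0, 0], [0, 0.004, 0, 0]]]'

```text
time: 10.2
ee_pos: [0.5102, -0.2476, 0.0464]
tcp_rot: [-90.0, -0.0, -109.9]
wrist_force: [-1.9, -2.3, 2.3]
opening: 0.0427
```

>>> move_arm --deltas '[[[0, 0.002, 0, 0], [0, 0.003, 0, 0], [0, 0.003, 0, 0]]]'

```text
time: 10.5
ee_pos: [0.5102, -0.2476, 0.0434]
tcp_rot: [-90.0, -0.0, -109.9]
wrist_force: [-1.7, -2.5, 2.9]
opening: 0.0428
```

>>> move_arm --deltas '[[[0, 0.001, 0, 0], [0, 0.002, 0, 0], [0, 0.002, 0, 0]]]'

```text
time: 10.8
ee_pos: [0.5101, -0.2474, 0.0412]
tcp_rot: [-90.0, -0.0, -109.9]
wrist_force: [-2.8, -2.0, 3.8]
opening: 0.0426
```

```bash
python3 -c "
from h import *
o=get_obs();print(o['ee_pos'],o['wrist_force'],o['torque'],o['opening'])
c=save('side'); im=c['color'][230:310,240:320]; cv2.imwrite('pics/s7.png',cv2.resize(im,(600,600),interpolation=cv2.INTER_CUBIC))
"
```

```text
[ 0.51013989 -0.24744334  0.04118079] [-2.81865707 -1.95707217  3.81561238] [-0.14135418  0.33390533  0.15666341] 0.042630608211604776
```

View pics/s7.png

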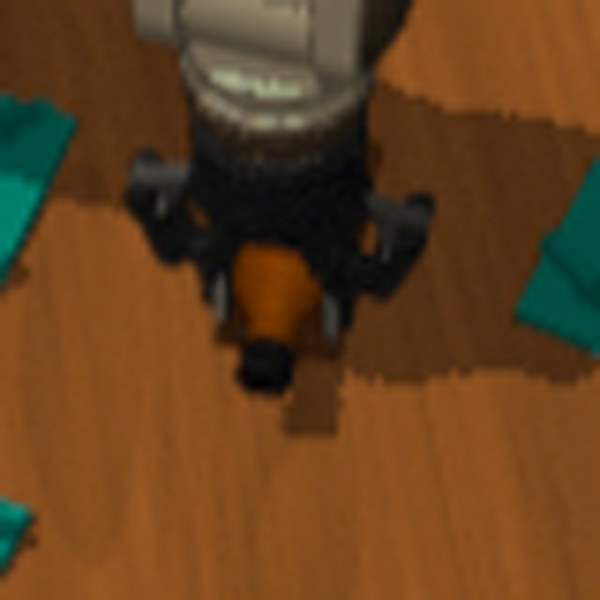

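The crop shows the cap (265,365) over the rest's front end with the bottle in line in the notches. I release it and rise.

>>> move_arm --deltas '[[[0, 0, 0, 0], [0, 0, 0, 0], [0, 0, 0, 0], [0, 0, 0, 0], [0, 0, 0, 0]]]' --claw 0.065

```text
time: 11.35
ee_pos: [0.5102, -0.2473, 0.0412]
tcp_rot: [-90.0, 0.0, -109.9]
wrist_force: [-0.5, -0.1, 0.0]
opening: 0.0645
```

>>> move_arm --deltas '[[[0, -0.02, 0, 0], [0, -0.06, 0, 0], [0, -0.11, 0, 0], [0, -0.16, 0, 0], [0, -0.2, 0, 0]]]'

```text
time: 11.85
ee_pos: [0.5102, -0.2474, 0.2445]
tcp_rot: [-89.9, -0.0, -109.9]
wrist_force: [1.8, -0.6, 1.1]
opening: 0.0647
```

>>> move_arm --deltas '[[[-0.22, 0, 0, -8.5], [-0.22, 0, 0, -8.5], [-0.22, 0, 0, -8.5], [-0.22, 0, 0, -8.5], [-0.22, 0, 0, -8.5]]]'

```text
time: 12.35
ee_pos: [0.586, -0.0368, 0.241]
tcp_rot: [-90.0, 0.0, -101.3]
wrist_force: [0.1, -0.5, 0.7]
opening: 0.0648
```

```bash
python3 -c "
from h import *
go(.520,.262,.24,-101)
c0=save('side'); a=c0['color'][220:320,230:330]; 
c=save('top'); b=c['color'][170:270,270:370]; cv2.imwrite('pics/s8.png',np.hstack([cv2.resize(i,(400,400),interpolation=cv2.INTER_CUBIC) for i in(a,b)]))
ctr=np.array([.531,-.190]);y=np.array([np.cos(np.radians(70)),np.sin(np.radians(70))]);x=np.array([y[1],-y[0]])
for c in(c0,c):
    P=pts(c);z=P[...,2];L=np.stack([(P[...,:2]-ctr)@x,(P[...,:2]-ctr)@y,z],-1)
    m=(z>.056)&(z<.12)&(abs(L[...,0])<.05)&(abs(L[...,1])<.15);q=L[m];print(m.sum(),q.min(0),q.max(0))
    for lo in np.arange(-.11,.08,.02):
        s=q[abs(q[:,1]-lo-.01)<.01]
        if len(s): print(round(lo+.01,3),'zmax',np.percentile(s[:,2],95).round(3),'x',s[:,0].min().round(3),s[:,0].max().round(3))
"
```

```text
t 12.35 shift [-0.2802  0.0013 -0.123 ] len 0.306 turn -0.3
519 [-0.02426268 -0.11364623  0.05612828] [0.02237796 0.05818366 0.08860283]
-0.1 zmax 0.074 x -0.013 0.011
-0.08 zmax 0.076 x -0.016 0.015
-0.06 zmax 0.084 x -0.023 0.022
-0.04 zmax 0.085 x -0.022 0.022
-0.02 zmax 0.084 x -0.023 0.021
0.0 zmax 0.085 x -0.024 0.021
0.02 zmax 0.085 x -0.023 0.021
0.04 zmax 0.084 x -0.023 0.021
0.06 zmax 0.08 x -0.02 0.02
644 [-0.02307003 -0.11009509  0.0567295 ] [0.02251449 0.06049336 0.09126478]
-0.1 zmax 0.076 x -0.013 0.012
-0.08 zmax 0.076 x -0.014 0.011
-0.06 zmax 0.085 x -0.022 0.021
-0.04 zmax 0.085 x -0.022 0.022
-0.02 zmax 0.087 x -0.022 0.02
0.0 zmax 0.085 x -0.023 0.02
0.02 zmax 0.086 x -0.023 0.021
0.04 zmax 0.086 x -0.023 0.022
0.06 zmax 0.085 x -0.023 0.023
```

View pics/s8.png

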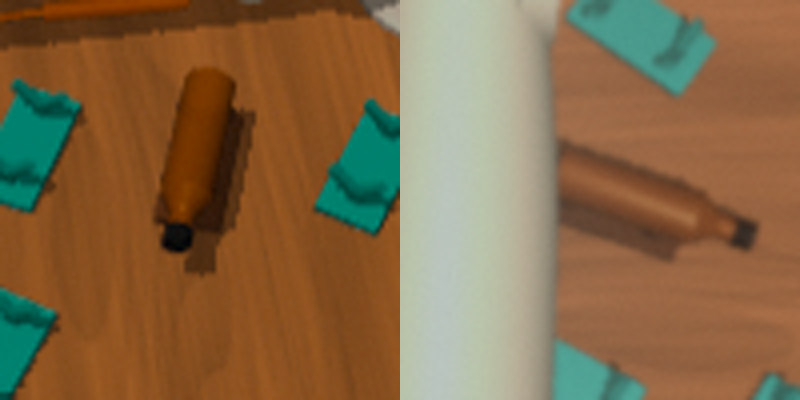

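The crops and depth agree: the bottle lies level in the rest, axis at about 62 mm, body middle within about 2 mm lengthwise and 1 mm across. Next is the handle.

>>> move_arm --deltas '[[[-0.2, 0, -0.088, 0], [-0.2, 0, -0.088, 0], [-0.2, 0, -0.088, 0], [-0.2, 0, -0.088, 0], [-0.2, 0, -0.088, 0]]]'

```text
time: 12.95
ee_pos: [0.5374, 0.1753, 0.2415]
tcp_rot: [-90.0, 0.0, -101.3]
wrist_force: [0.1, -0.5, -0.7]
opening: 0.0651
```

>>> move_arm --deltas '[[[-0.078, 0, -0.034, 0], [-0.078, 0, -0.034, 0], [-0.078, 0, -0.034, 0], [-0.078, 0, -0.034, 0]]]'

```text
time: 13.35
ee_pos: [0.5206, 0.2557, 0.2412]
tcp_rot: [-90.0, -0.0, -101.4]
wrist_force: [0.4, -0.7, -0.2]
opening: 0.0647
```

```bash
python3 -c "
from h import *
go(.520,.262,.149,-101)
c=save('side'); im=c['color'][100:220,200:320]; cv2.imwrite('pics/s9.png',cv2.resize(im,(600,600),interpolation=cv2.INTER_CUBIC))
P=pts(c);z=P[...,2];m=(z>.162)&(z<.19)&(abs(P[...,0]-.52)<.04)&(abs(P[...,1]-.262)<.08);q=P[m];print(len(q),q.mean(0),cv2.minAreaRect(q[:,:2].astype(np.float32)))
"
```

```text
t 13.35 shift [-0.0061  0.0922 -0.0019] len 0.092 turn -0.4
65 [0.51737257 0.25523501 0.17395865] ((0.5178869962692261, 0.2585117518901825), (0.11650745570659637, 0.01191640179604292), 82.0938491821289)
```

View pics/s9.png

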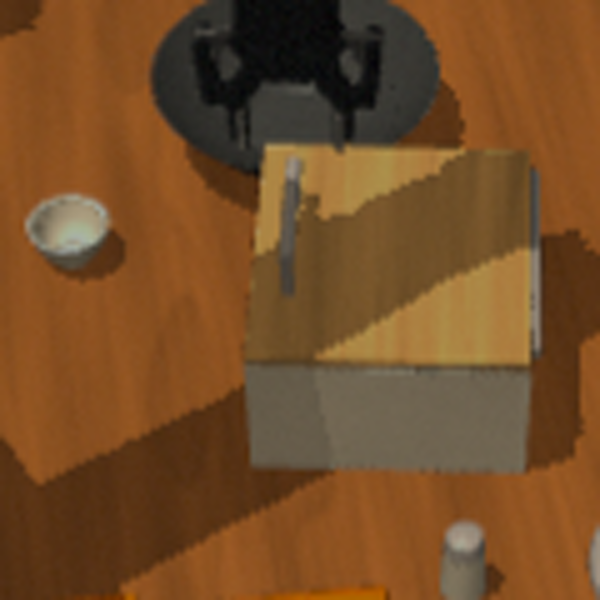

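The crop shows the fingers (235 and 345, 130) straddling the bar's line (290,160–290). I descend and grip the bar.

>>> move_arm --deltas '[[[-0.005, 0.04, -0.002, 0], [-0.005, 0.075, -0.002, 0], [-0.005, 0.092, -0.002, 0], [-0.005, 0.092, -0.002, 0], [-0.005, 0.092, -0.002, 0]]]'

```text
time: 13.9
ee_pos: [0.5201, 0.2602, 0.1502]
tcp_rot: [-90.0, 0.0, -101.5]
wrist_force: [0.4, -0.3, 0.7]
opening: 0.0649
```

>>> move_arm --deltas '[[[0, 0, 0, 0], [0, 0, 0, 0], [0, 0, 0, 0], [0, 0, 0, 0], [0, 0, 0, 0]]]' --claw 0 --newtons 40

```text
time: 14.4
ee_pos: [0.5171, 0.2621, 0.1502]
tcp_rot: [-90.3, 0.0, -101.3]
wrist_force: [-15.4, 1.6, 8.9]
opening: 0.0108
```

>>> move_arm --deltas '[[[0, 0, 0, 0], [0, 0, 0, 0]]]'

```text
time: 14.6
ee_pos: [0.5171, 0.2621, 0.1502]
tcp_rot: [-90.3, 0.0, -101.3]
wrist_force: [-15.5, 2.3, 8.7]
opening: 0.0105
```

The bar is gripped (opening 10.5 mm). I raise it along the hinge arc and take out the 3 mm sideways offset.

>>> move_arm --deltas '[[[0, 0, -0.003, 0], [0, -0.016, 0.002, 0], [0, -0.032, 0.009, 0], [0, -0.047, 0.016, 0], [0, -0.062, 0.026, 0]]]'

```text
time: 15.1
ee_pos: [0.5436, 0.2568, 0.2118]
tcp_rot: [-90.2, 0.0, -101.4]
wrist_force: [-8.8, 4.3, 2.0]
opening: 0.0104
```

>>> move_arm --deltas '[[[0, -0.014, 0.01, 0], [0, -0.026, 0.022, 0], [0, -0.026, 0.022, 0]]]'

```text
time: 15.4
ee_pos: [0.5656, 0.2525, 0.2402]
tcp_rot: [-90.1, 0.1, -101.4]
wrist_force: [-17.3, 1.2, 11.9]
opening: 0.0103
```

>>> move_arm --deltas '[[[0, -0.013, 0.011, 0], [0, -0.023, 0.024, 0], [0, -0.032, 0.038, 0], [0, -0.032, 0.038, 0], [0, -0.032, 0.038, 0]]]'

```text
time: 15.9
ee_pos: [0.6035, 0.245, 0.2716]
tcp_rot: [-90.0, 0.1, -101.4]
wrist_force: [-7.9, 2.4, 11.1]
opening: 0.0102
```

```bash
python3 -c "
from h import *
o=get_obs();print(o)
c=save('side'); im=c['color'][60:330,180:400]; cv2.imwrite('pics/s10.png',cv2.resize(im,(488,600),interpolation=cv2.INTER_CUBIC))
P=pts(c)
ex=np.array([.982,-.191]);b=np.array([.600,.247])
u=(P[...,:2]-b)@ex; v=(P[...,:2]-b)@np.array([.191,.982]);z=P[...,2];col=c['color'].astype(int)
m=(abs(v+.09)<.025)&(u>-.12)&(u<.1)&(z>.14)&(z<.32)&(col[...,2]>col[...,0]+30)
p=np.polyfit(u[m],z[m],1);print('lid deg',m.sum(),np.degrees(np.arctan(-p[0])),'rms',np.std(np.polyval(p,u[m])-z[m]))
"
```

```text
{'time': 15.9, 'q': array([2.20596218e+01, 2.12565612e+01, 3.39645378e+01, 1.02595328e+02,
       8.94948414e-02, 1.23442969e+02]), 'qd': array([ 0.10074875, -0.3740376 , -0.92587363, -0.28966454, -0.05127716,
        0.07192032]), 'joint_efforts': array([-3.39066066e+00, -5.99655962e+01,  4.18808448e+01, -2.46457055e+00,
       -1.17617615e+00,  3.68014758e-02]), 'ee_pos': array([0.60345268, 0.2450218 , 0.27156261]), 'tcp_rot': array([ -89.95532315,    0.13675889, -101.38320591]), 'wrist_force': array([-7.91183649,  2.37509571, 11.1399822 ]), 'torque': array([0.30362616, 1.29108064, 0.04627315]), 'opening': 0.01022407566428107}
lid deg 384 43.60748047058256 rms 0.0034509549502096484
```

View pics/s10.png

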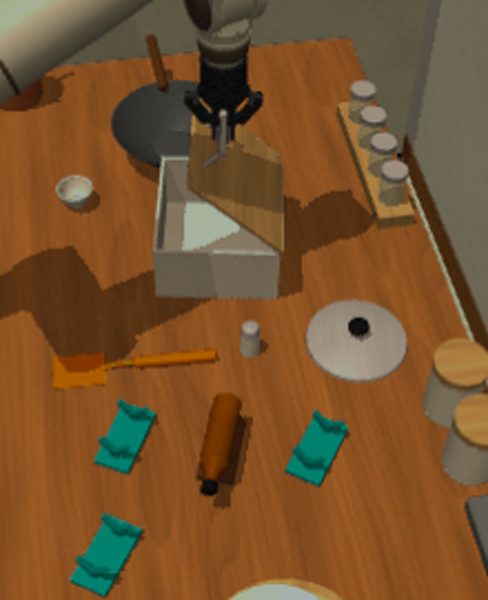

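The view shows the lid raised (about 235,180), the handle in the fingers (222,130) and the bottle still in the rest (220,440). I let it settle, make one last check and hand in.

>>> move_arm --deltas '[[[0, 0, 0, 0], [0, 0, 0, 0], [0, 0, 0, 0], [0, 0, 0, 0], [0, 0, 0, 0]]]'

```text
time: 16.45
ee_pos: [0.6031, 0.2451, 0.2714]
tcp_rot: [-90.0, 0.1, -101.4]
wrist_force: [-7.5, 2.3, 9.7]
opening: 0.0104
```

>>> move_arm --deltas '[[[0, 0, 0, 0], [0, 0, 0, 0], [0, 0, 0, 0], [0, 0, 0, 0], [0, 0, 0, 0]]]'

```text
time: 16.95
ee_pos: [0.6031, 0.2451, 0.2713]
tcp_rot: [-90.0, 0.1, -101.4]
wrist_force: [-7.9, 1.8, 9.7]
opening: 0.0105
```

```bash
python3 -c "
from h import *
o=get_obs();print(o['ee_pos'],o['qd'].round(2),o['wrist_force'],o['opening'])
assert .004<o['opening']<.02 and abs(o['ee_pos'][2]-.2716)<.006
print(job_done())"
```

```text
[0.60311312 0.24507558 0.27133335] [ 0.04  0.06  0.13 -0.03 -0.03  0.02] [-7.93957067  1.81261805  9.71633699] 0.010547602487487052
the job is handed in; nothing more can be done
None
```

The bottle is lying released in the dark wooden rest, and the arm is holding the lid open by its handle at about 45°. I handed the job in at about 17 s and got no verdict back.

I gripped the bottle high on its body, tipped it over its bottom edge on the closed lid until it was level, then laid it in the rest and let go. After that I gripped the bar handle and raised the lid along its hinge arc.

- **Bottle:** both cameras' depth showed it level, with its body middle within about 2 mm lengthwise and 1 mm across. Its axis read about 62 mm high, against 60 mm nominal. I measured this before raising the lid. The last picture still shows it in the rest.
- **Lid:** the depth fit gave 43.6° and the arm's position gave about 45°; both are within the 39–51° allowed. The arm was still at the end, and the fingers were closed on the bar (10.5 mm reading for a 12 mm bar).
- **Forces:** the wrist carried about 12 N while holding the lid, with a peak of about 26 N during the tipping.
- **Other items:** the side view at the end showed no bystander out of place. I did not measure this, and the plate and board were mostly outside the last picture.

One correction along the way: the first grip sat on the bottle's shoulder, so I reopened and gripped again lower down.

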